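Load the casting flask into the sprung cradle

TASK

Take the dust cover off the sprung flask cradle and leave it hanging by its bail handle on the hook of the stand. Then stand the narrower of the two steel casting flasks upright in the cradle's ring and press the flask down until the ring is fully down against its stop: finish while still holding it pressed down there, pushing on the flask and not on the ring. Leave the wider flask, the powder jar and the loose dental cast where they are.

Things in the scene. Friction and masses are not known exactly. Their poses are not given: they have to be found in the camera images.
- cradle: Sprung flask cradle, fixed to the bench: dark round base 110 mm across and 12 mm high, a 54 mm spring housing to 31 mm high, and above it a sliding aluminium ring cup. Origin: centre of the base's underside, z up.
- ring_seat (a point): Centre of the inner floor of the sliding ring cup (it moves with the ring), 63 mm above the bench when the ring is up. The cup is 72 mm across outside, its bore 56 mm; its wall stands 15 mm above this floor, so the rim is 78 mm above the bench when up.
- cradle_ring (a joint): Travel of the ring, m: 0 fully up (held up by its spring, also under the flask's or the cover's own weight), 0.025 fully down against the stop. The ring moves straight down. With the flask in it, it begins to give at roughly 1.5 to 4 N of push and needs roughly 9 to 11 N to reach the stop.
- cover: Aluminium dust cover, about 0.1 kg: disc 92 mm across and 5 mm thick with a 50 mm boss 8 mm deep beneath, lying on the ring's rim at the start. On the disc stands a fixed upright bail handle of 8 mm round steel rod. Origin: centre of the disc's underside (where it rests on the rim), z up; the bail lies in the y-z plane, legs at y = -42 and +42 mm, its top bar along y.
- bail (a point): Middle of the bail's straight top bar, on the rod's axis, 65 mm above the cover's origin; the bar is straight from y = -35 to +35 mm, and 56 mm is free between it and the disc.
- hook_stand: Hook stand, fixed to the bench: round base 90 mm across, post of 12 mm rod with its top at 197 mm, and a hook of 8 mm rod that reaches from the post along the stand's -x axis. Origin: centre of the base's underside, under the post, z up.
- hook_seat (a point): Lowest point of the hook, on top of its rod, 73 mm from the post along the stand's -x and 174 mm above the bench; axes as the stand's. From here the hook's tip turns up 20 mm further out (-x), its top 18 mm above this point; towards the post the rod rises gently. A hanging bail bar lies across the hook here, its axis 4 mm above this point.
- flask: The narrower casting flask: closed steel cylinder with plaster-filled top, 50 mm diameter, 70 mm high, about 0.3 kg, standing on the bench. Origin: centre of its underside, z up.
- wide_flask: The wider casting flask, 66 mm diameter, 70 mm high; does not fit the ring and is to be left alone. Origin: centre of its underside. The two flasks may stand in either place.
- bench_lamp: Fixed bench lamp, an obstacle: a 20 mm round column straight up from x = 0.33, y = -0.185 to z = 0.65, then an arm ahead to a lamp head at z = 0.65 to 0.68 over x = 0.61 to 0.69, y = -0.37 to 0. The work lies to its left; an arm that starts to its right must draw in close to its own base before swinging left past the column. Origin: at x = 0.475, y = -0.185, below the bench top.
- jar: Small powder jar with a screw cap, 36 mm across, 43 mm high, to be left alone. Origin: centre of its underside.
- cast_bench: Loose plaster dental cast 51x67x28 mm, to be left alone. Origin: centre of its underside.

How it is judged:
By the outcome, as a careful person would: the job done as asked, in the order asked, and still so for the second after the job is handed in, while the arm keeps its last pose, push and grip.
It also fails if it takes over 58 s, if anything falls off the work surface, if the arm or the gripper's body presses on something with over 40 N, if the wrist force passes 120 N, or if a joint passes its speed limit or range.

ROBOT

A 6-joint arm with a two-finger parallel gripper is mounted at the origin on a cart in front of the work surface, level with it; the furniture and walls round the work are solid. World frame = base frame: x ahead of the robot, y to its left, z up, the work surface at z = 0. Lengths are in m, angles in rad, forces in N, time in s.
With the tool pointing down it reaches from about 0.375 to 0.975 m from the base axis. Payload 3.8 kg.
Tool frame: the origin (TCP) lies midway between the tips of the shut fingers; the grasp point (between the pads) lies 19 mm behind it; z points along the fingers, y is the line along which they close (so a half turn about z gives the same grasp; the last joint's range is limited). The gripper opens to 85 mm and grips with 20 to 120 N. Pads are 22 mm wide; open, the fingers measure 114 mm over their backs; the gripper's body (76 mm by 85 mm) begins 54 mm behind the grasp point. The pads swing forward as they close: fully open they stand 13 mm farther back than shut.
Start: joints at [1.312, 0.264, 1.604, -0, 1.274, -0.037], TCP at [0.148, 0.658, 0.231] pointing down, gripper open.
Joint ranges: [-2.63, 2.63], [-0.94, 2.18], [0.31, 2.57], [-1.31, 4.45], [0, 2.66], [-2.55, 2.55]. Speed limits (rad/s): [2.57, 2.57, 3.14, 3.14, 3.14, 3.14].

INTERFACE

Orientations are given as a rotation vector (axis times angle).
In Python, from workcell import bot, read_camera, camera_info, ticket gives the robot as it stands.
- The arm moves only by the tool servo_tool, never from a script. Its argument "targets" is a list of rows, each an object of numbers: "hand": the closure, from -1 (fully open) to 1 (shut); "x", "y", "z": the shift along the tool's x, y, z as a fraction of full scale; "roll": the turn about the tool's z as a fraction of full scale. In form: [{"hand": .., "x": .., "y": .., "z": .., "roll": ..}, ...]. A call has 1 to 10 rows; each row is the pose to reach, as a shift and turn from the pose commanded when the call began, along the tool's axes at that moment, turning the shorter way round; what a row does not reach only later rows make up. Full scale, the value 1, is 50 cm for a shift and 180 degrees for a turn. A row lasts 1/12 s, in which the tool goes at most 41.7 mm and 7.16 degrees, less where a joint would pass 70% of its speed; a pose out of reach is approached as far as the arm can. A call with a number of a shift or a turn outside -1 to 1 is refused whole. A call with a gripper value outside its range is refused whole. The fingers move at their own pace and stop on an object; "grip_force" is the grip in N (left out, the last holds). Time passes only in rows, so rows that repeat a pose let the fingers close. It gives the time, the measured TCP pose, the force, the opening and the grip force at its end, in the units of the state.
- bot.read_state(): the state, without advancing time (a new reading comes with each control period).
- read_camera(name): name is "scene" or "top" or "wrist"; returns the picture (420x560x3 uint8, red, green, blue); there is no depth.
- camera_info(name): a dict with "fx", "fy", "cx", "cy" (pixels), "eye" and "orientation" of the camera in the world; the wrist camera has in their place "T_tool_cam" (4x4, takes a point from camera to tool coordinates, whose origin is the TCP and whose axes are the flange's). Camera axes: x right, y down, z forward; pixel columns grow to the right and rows downward; lengths in m; the calibration is good to about 2 mm. A picture is of the moment at which its call begins: read the wrist's pose just before it. camera_info takes no time and is no camera call.
- ticket.finish_job(): hands the job in; it is judged then, once.
The state is a dict: "time": time; "q": joint angles; "joint_vel": joint speeds; "joint_torque": joint torques, N m; "tool_pos": TCP position; "tcp_rot": TCP orientation; "wrist_force": force on the tool from outside, world axes, zero at the start; "torque": the same for the moment, N m; "width": opening from 0.0 (shut) to 1.0 (fully open); "grip_force": force on a finger pad.
Only numpy, scipy, OpenCV 4.12 (cv2) and the standard library are available. Lean on these libraries where they do the work, as an engineer would, in place of code of your own. Each camera call takes 0.05 s, during which the arm holds its last target. There are 200 camera calls.

## Working session

There is one attempt and no reset: what is moved stays moved. The work goes in short steps, Python scripts to look and compute and a tool call to move; the robot and the scene stay as the last step left them, time stands still between calls to the robot, and variables do not carry over. Pictures are saved under pics/ and viewed, at most 10 in all, crops included, and the job is handed in when it is done.

Besides the shell and the picture viewer there is one more tool, called after "Request:" as name([rows], argument=value, ...), one row to a line, values as JSON. servo_tool: Moves the arm, as the interface text tells. Its arguments: {"type":"object","properties":{"targets":{"type":"array"},"grip_force":{"type":"number"}},"required":["targets"]}

```bash
mkdir -p pics; ls; python3 - <<'E'
from workcell import bot, read_camera, camera_info, ticket
import cv2,json
for n in ("scene","top","wrist"):
    cv2.imwrite(f"pics/{n}0.png",read_camera(n)[:,:,::-1])
    print(n,camera_info(n))
print(bot.read_state())
E
```

```text
pics
scene {'fx': 498.40879379916214, 'fy': 498.40879379916214, 'cx': 281.38732612275584, 'cy': 212.26723648237487, 'eye': array([-0.03364306, -0.5191023 ,  0.7893878 ]), 'orientation': array([-2.13143065,  0.80409647, -0.40005796])}
top {'fx': 477.9398993017379, 'fy': 477.9398993017379, 'cx': 281.07046740475204, 'cy': 209.6079122909694, 'eye': array([0.33114237, 0.12785449, 1.10467268]), 'orientation': array([-2.05872471,  2.14150893, -0.25119006])}
wrist {'fx': 300.6020073664941, 'fy': 300.6020073664941, 'cx': 280.5196358835669, 'cy': 208.44487729856783, 'T_tool_cam': array([[-7.78007603e-04, -9.50250359e-01, -3.11486196e-01,
         7.82160880e-02],
       [ 9.99997782e-01, -1.29676412e-04, -2.10211826e-03,
        -3.92091019e-04],
       [ 1.95714622e-03, -3.11487141e-01,  9.50248352e-01,
        -1.42971438e-01],
       [ 0.00000000e+00,  0.00000000e+00,  0.00000000e+00,
         1.00000000e+00]])}
{'time': 0.15, 'q': array([ 1.31209139e+00,  2.64606974e-01,  1.60509880e+00, -4.51050593e-06,
        1.27372487e+00, -3.68705208e-02]), 'joint_vel': array([ 0.00018565, -0.00054611, -0.00223619, -0.00087584, -0.00088678,
        0.00045284]), 'joint_torque': array([ 3.25883457e-04, -5.15909851e+01, -3.67960346e+01, -6.32521576e-06,
        8.01255985e-03, -4.42545627e-06]), 'tool_pos': array([0.14834478, 0.65788792, 0.23020914]), 'tcp_rot': array([-3.47710935e-01, -3.12202173e+00,  2.85639351e-03]), 'wrist_force': array([-0.34320374,  0.448079  ,  0.35377086]), 'torque': array([ 0.06310659, -0.00711725, -0.00958459]), 'grip_force': 0.0, 'width': 1.0013091879375386}
```

View pics/scene0.png

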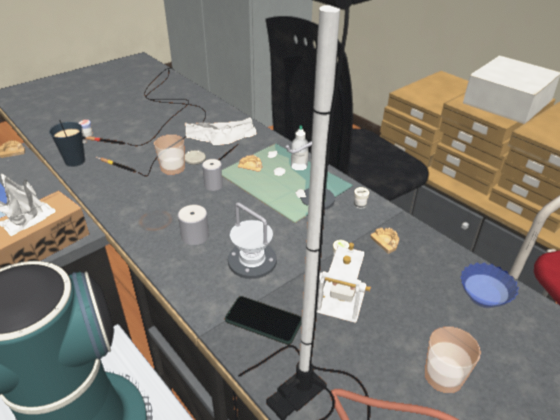

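View pics/top0.png

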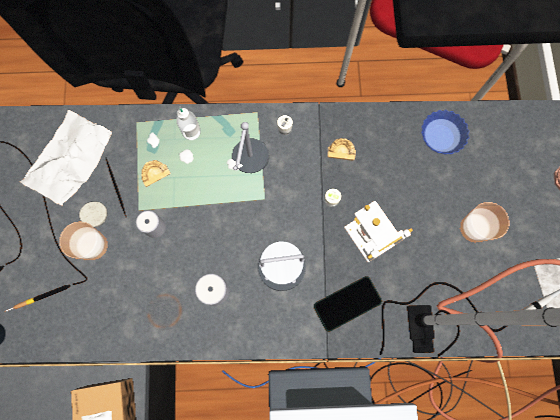

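Scene: the cradle with cover is at (250,255), the wide flask at (193,225), the narrow one at (212,175) and the stand near (315,195). Top: cover (282,263), flasks (211,290) and (148,222), stand (250,155). I'll enlarge both views.

```bash
cat > h.py <<'E'
import numpy as np, cv2
from scipy.spatial.transform import Rotation as R
from workcell import bot, read_camera, camera_info, ticket
def ray(n,uv,st=None):
    c=camera_info(n)
    d=np.array([(uv[0]-c['cx'])/c['fx'],(uv[1]-c['cy'])/c['fy'],1.])
    if n=='wrist':
        M=R.from_rotvec(st['tcp_rot']).as_matrix();T=c['T_tool_cam']
        return M@T[:3,3]+st['tool_pos'], M@T[:3,:3]@d
    return c['eye'],R.from_rotvec(c['orientation']).as_matrix()@d
def plane(n,uv,z,st=None):
    o,d=ray(n,uv,st); return o+d*(z-o[2])/d[2]
def tri(*rs):
    A=np.zeros((3,3));b=np.zeros(3)
    for o,d in rs:
        d=d/np.linalg.norm(d);P=np.eye(3)-np.outer(d,d);A+=P;b+=P@o
    p=np.linalg.solve(A,b)
    return p,[round(1000*np.linalg.norm(np.cross(p-o,d/np.linalg.norm(d))),1) for o,d in rs]
def crop(src,x,y,w,h,k,out):
    im=cv2.imread(src)[y:y+h,x:x+w]; cv2.imwrite(out,cv2.resize(im,None,fx=k,fy=k,interpolation=cv2.INTER_CUBIC))
E
python3 - <<'E'
from h import *
crop('pics/top0.png',130,100,190,200,3,'pics/topc.png')
crop('pics/scene0.png',165,120,190,150,4,'pics/scenec.png')
E
```

```text
(no output)
```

View pics/topc.png

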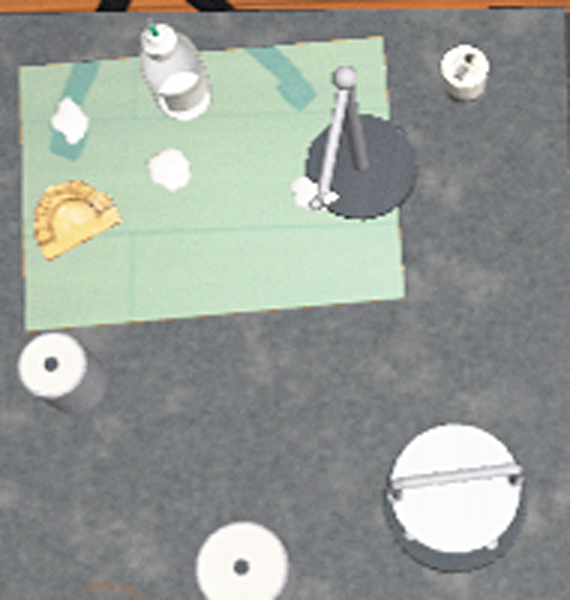

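View pics/scenec.png

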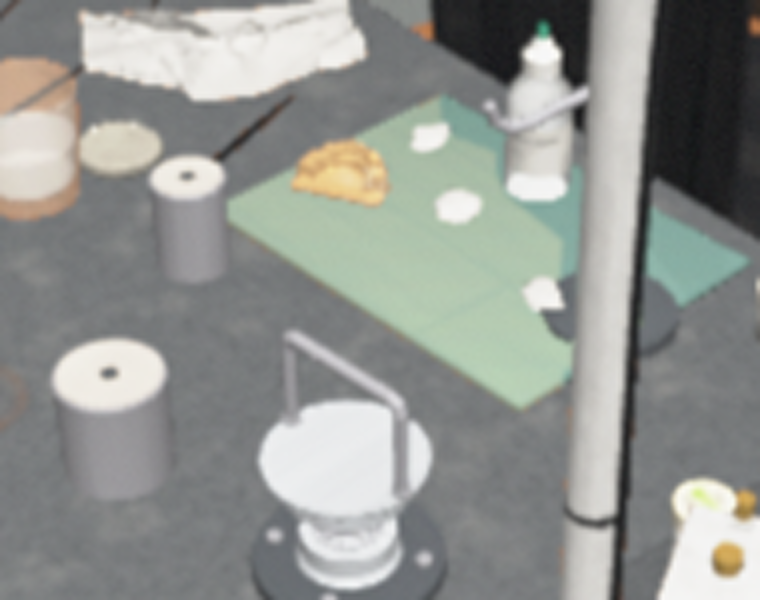

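Top crop: bail bar from (392,485) to (518,469), flask hole (51,364), post top (344,77), hook tip (316,203), stand base (361,166). Scene crop: bail ends (293,336) and (402,405), flask hole (188,176), hook tip (491,106).

```bash
python3 - <<'E'
from h import *
np.set_printoptions(precision=4,suppress=True)
T=lambda x,y:((x+.5)/3-.5+130,(y+.5)/3-.5+100)
S=lambda x,y:((x+.5)/4-.5+165,(y+.5)/4-.5+120)
for n,a,b in [('bailL',(392,485),(293,336)),('bailR',(518,469),(402,405)),('flask',(51,364),(188,176)),('wide',(241,567),(109,373)),('tip',(316,203),(491,106)),('coverdisc',(456,488),(346,460))]:
    print(n,tri(ray('top',T(*a)),ray('scene',S(*b))))
print('post',plane('top',T(344,77),.197),'base',plane('top',T(361,166),.008))
print('tip',plane('top',T(316,203),.19),plane('scene',S(491,106),.19))
print('flask .07',plane('top',T(51,364),.07),plane('scene',S(188,176),.07))
l,r=plane('top',T(392,485),.143),plane('top',T(518,469),.143);print(l,r,(l+r)/2)
M=R.from_rotvec(bot.read_state()['tcp_rot']).as_matrix();print(M)
E
```

```text
bailL (array([0.4556, 0.1628, 0.1418]), [np.float64(2.4), np.float64(2.4)])
bailR (array([0.4615, 0.0783, 0.1443]), [np.float64(1.0), np.float64(1.0)])
flask (array([0.5619, 0.4141, 0.073 ]), [np.float64(0.8), np.float64(0.8)])
wide (array([0.4086, 0.2754, 0.0733]), [np.float64(0.6), np.float64(0.6)])
tip (array([0.6387, 0.2072, 0.1907]), [np.float64(0.4), np.float64(0.4)])
coverdisc (array([0.4576, 0.1204, 0.0818]), [np.float64(0.5), np.float64(0.5)])
post [0.7252 0.1863 0.197 ] base [0.7296 0.1865 0.008 ]
tip [0.6385 0.2075 0.19  ] [0.6399 0.2079 0.19  ]
flask .07 [0.5619 0.4153 0.07  ] [0.5651 0.4176 0.07  ]
[0.4534 0.164  0.143 ] [0.4608 0.0788 0.143 ] [0.4571 0.1214 0.143 ]
[[-0.9755  0.22   -0.0005]
 [ 0.22    0.9755 -0.0018]
 [ 0.0001 -0.0018 -1.    ]]
```

Request:
servo_tool([
  {"hand": -1,"x": -0.427,"y": -0.477,"z": -0.02,"roll": 0.2},
  {"hand": -1,"x": -0.854,"y": -0.955,"z": -0.04,"roll": 0.404},
  {"hand": -1,"x": -0.854,"y": -0.955,"z": -0.04,"roll": 0.404},
  {"hand": -1,"x": -0.854,"y": -0.955,"z": -0.04,"roll": 0.404},
  {"hand": -1,"x": -0.854,"y": -0.955,"z": -0.04,"roll": 0.404},
  {"hand": -1,"x": -0.854,"y": -0.955,"z": -0.04,"roll": 0.404},
  {"hand": -1,"x": -0.854,"y": -0.955,"z": -0.04,"roll": 0.404},
  {"hand": -1,"x": -0.854,"y": -0.955,"z": -0.04,"roll": 0.404},
  {"hand": -1,"x": -0.854,"y": -0.955,"z": -0.04,"roll": 0.404},
  {"hand": -1,"x": -0.854,"y": -0.955,"z": -0.04,"roll": 0.404},
])

```text
time: 0.98
tool_pos: [0.3513, 0.2926, 0.2442]
tcp_rot: [2.115, 2.323, 0.0]
wrist_force: [0.6, 0.4, 0.0]
width: 0.997
grip_force: 0.0
```

```bash
cat >> h.py <<'E'
def go(p,ang):
    """fractions to reach TCP p with tool y at world angle ang deg (tool down)"""
    s=bot.read_state();M=R.from_rotvec(s['tcp_rot']).as_matrix()
    d=M.T@(np.array(p)-s['tool_pos'])/.5
    a=np.degrees(np.arctan2(M[1,1],M[0,1])); r=-((ang-a+180)%360-180)/180
    print('t',round(s['time'],2),'pos',s['tool_pos'].round(4),'yaw',a.round(1),'tilt',M[:,2].round(3),'F',s['wrist_force'].round(1),'w',round(s['width'],3),'| x %.4f y %.4f z %.4f roll %.4f'%(*d,r))
E
python3 -c "
from h import *
go([.460,.0985,.25],4.6)"
```

```text
t 0.98 pos [0.3513 0.2926 0.2442] yaw 5.3 tilt [ 0.  0. -1.] F [0.6 0.4 0. ] w 0.997 | x -0.4068 y 0.1803 z -0.0115 roll 0.0042
```

Request:
servo_tool([
  {"hand": -1,"x": -0.407,"y": 0.18,"z": -0.0115,"roll": 0.004},
  {"hand": -1,"x": -0.407,"y": 0.18,"z": -0.0115,"roll": 0.004},
  {"hand": -1,"x": -0.407,"y": 0.18,"z": -0.0115,"roll": 0.004},
  {"hand": -1,"x": -0.407,"y": 0.18,"z": -0.0115,"roll": 0.004},
  {"hand": -1,"x": -0.407,"y": 0.18,"z": -0.0115,"roll": 0.004},
  {"hand": -1,"x": -0.407,"y": 0.18,"z": -0.0115,"roll": 0.004},
  {"hand": -1,"x": -0.407,"y": 0.18,"z": -0.0115,"roll": 0.004},
  {"hand": -1,"x": -0.407,"y": 0.18,"z": -0.0115,"roll": 0.004},
  {"hand": -1,"x": -0.407,"y": 0.18,"z": -0.0115,"roll": 0.004},
])

```text
time: 1.73
tool_pos: [0.4601, 0.1015, 0.2497]
tcp_rot: [-2.123, -2.315, 0.001]
wrist_force: [-0.3, 0.2, 0.4]
width: 1.002
grip_force: 0.0
```

```bash
python3 -c "
from h import *
go([.460,.0985,.25],4.6)
cv2.imwrite('pics/w1.png',read_camera('wrist')[:,:,::-1])"
```

```text
t 1.73 pos [0.4601 0.1015 0.2497] yaw 5.0 tilt [-0.001  0.    -1.   ] F [-0.3  0.2  0.4] w 1.002 | x -0.0060 y -0.0007 z -0.0007 roll 0.0020
```

View pics/w1.png

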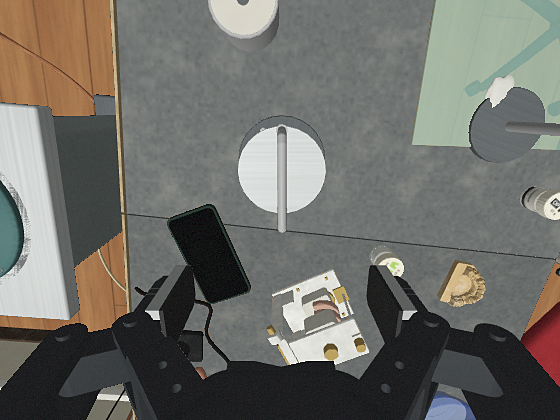

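The bail bar runs vertically from (282,128) to (282,232), so the tool yaw already matches it. The stand post is at right, around (515,127).

```bash
python3 -c "
from h import *
s=bot.read_state()
a,b=plane('wrist',(282,128),.143,s),plane('wrist',(282,231),.143,s);print(a,b,(a+b)/2)
T=lambda x,y:((x+.5)/3-.5+130,(y+.5)/3-.5+100)
S=lambda x,y:((x+.5)/4-.5+165,(y+.5)/4-.5+120)
for w,t,sc in [((282,128),(392,485),(293,336)),((282,231),(518,469),(402,405))]: print(tri(ray('wrist',w,s),ray('top',T(*t)),ray('scene',S(*sc))))
u=np.array([-np.sin(np.radians(5.)),np.cos(np.radians(5.)),0])
p=(a+b)/2-.022*u; p[2]=.143-.019; go(p,5)
"
```

```text
[0.45678108 0.16663606 0.143     ] [0.46465626 0.0776108  0.143     ] [0.46071867 0.12212343 0.143     ]
(array([0.45650011, 0.1646528 , 0.13978953]), [np.float64(1.8), np.float64(2.8), np.float64(2.7)])
(array([0.46274473, 0.07842992, 0.1437868 ]), [np.float64(1.9), np.float64(2.1), np.float64(0.1)])
t 1.78 pos [0.46   0.1019 0.2497] yaw 5.0 tilt [-0.001  0.    -1.   ] F [-0.2 -0.8 -0.5] w 0.997 | x -0.0039 y 0.0052 z 0.2515 roll 0.0001
```

Request:
servo_tool([
  {"hand": -1,"x": -0.004,"y": 0.004,"z": 0.08,"roll": 0},
  {"hand": -1,"x": -0.004,"y": 0.004,"z": 0.16,"roll": 0},
  {"hand": -1,"x": -0.004,"y": 0.004,"z": 0.25,"roll": 0},
  {"hand": -1,"x": -0.004,"y": 0.004,"z": 0.25,"roll": 0},
  {"hand": -1,"x": -0.004,"y": 0.004,"z": 0.25,"roll": 0},
])

```text
time: 2.2
tool_pos: [0.4594, 0.0999, 0.1224]
tcp_rot: [-2.118, -2.314, 0.009]
wrist_force: [0.5, 1.3, 0.4]
width: 1.004
grip_force: 0.0
```

Request:
servo_tool([
  {"hand": 1,"x": 0,"y": 0,"z": 0,"roll": 0},
  {"hand": 1,"x": 0,"y": 0,"z": 0,"roll": 0},
  {"hand": 1,"x": 0,"y": 0,"z": 0,"roll": 0},
  {"hand": 1,"x": 0,"y": 0,"z": 0,"roll": 0},
  {"hand": 1,"x": 0,"y": 0,"z": 0,"roll": 0},
  {"hand": 1,"x": 0,"y": 0,"z": 0,"roll": 0},
  {"hand": 1,"x": 0,"y": 0,"z": 0,"roll": 0},
  {"hand": 1,"x": 0,"y": 0,"z": 0,"roll": 0},
  {"hand": 1,"x": 0,"y": 0,"z": 0,"roll": 0},
  {"hand": 1,"x": 0,"y": 0,"z": 0,"roll": 0},
], grip_force=70)

```text
time: 3.03
tool_pos: [0.4631, 0.099, 0.1256]
tcp_rot: [2.123, 2.315, 0.0]
wrist_force: [-0.7, -1.4, 5.4]
width: 0.063
grip_force: 68.6
```

Request:
servo_tool([
  {"hand": 1,"x": 0,"y": 0,"z": -0.03,"roll": 0},
  {"hand": 1,"x": 0,"y": 0,"z": -0.07,"roll": 0},
  {"hand": 1,"x": 0,"y": 0,"z": -0.132,"roll": 0},
  {"hand": 1,"x": 0,"y": 0,"z": -0.132,"roll": 0},
  {"hand": 1,"x": 0,"y": 0,"z": -0.132,"roll": 0},
])

```text
time: 3.45
tool_pos: [0.4644, 0.0994, 0.1927]
tcp_rot: [2.122, 2.313, 0.005]
wrist_force: [-0.3, -0.0, -1.0]
width: 0.063
grip_force: 68.8
```

```bash
python3 -c "
from h import *
post=np.array([.7270,.1863]);tip=np.array([.639,.2074]);d=(post-tip)/np.linalg.norm(post-tip)
seat=(post-.073*d+tip+.020*d)/2;ang=np.degrees(np.arctan2(d[1],d[0]));n=np.array([-d[1],d[0]])
print(seat,d,ang)
pre=seat-.09*d-.022*n; print(pre)
go([*pre,.190],ang)
"
```

```text
[0.65723041 0.20302885] [ 0.97243743 -0.23316398] -13.483420081571413
[0.56458143 0.20261998]
t 3.45 pos [0.4644 0.0994 0.1927] yaw 5.0 tilt [ 0.004  0.001 -1.   ] F [-0.3 -0.  -1. ] w 0.063 | x 0.1884 y 0.2175 z 0.0065 roll 0.1024
```

Request:
servo_tool([
  {"hand": 1,"x": 0.047,"y": 0.054,"z": 0,"roll": 0.02},
  {"hand": 1,"x": 0.094,"y": 0.108,"z": 0,"roll": 0.05},
  {"hand": 1,"x": 0.141,"y": 0.162,"z": 0,"roll": 0.08},
  {"hand": 1,"x": 0.188,"y": 0.218,"z": 0.003,"roll": 0.102},
  {"hand": 1,"x": 0.188,"y": 0.218,"z": 0.003,"roll": 0.102},
  {"hand": 1,"x": 0.188,"y": 0.218,"z": 0.003,"roll": 0.102},
  {"hand": 1,"x": 0.188,"y": 0.218,"z": 0.003,"roll": 0.102},
  {"hand": 1,"x": 0.188,"y": 0.218,"z": 0.003,"roll": 0.102},
])

```text
time: 4.12
tool_pos: [0.5619, 0.2012, 0.1882]
tcp_rot: [-2.465, -1.947, 0.004]
wrist_force: [0.2, -0.4, 0.0]
width: 0.061
grip_force: 68.7
```

```bash
python3 -c "
from h import *
go([0.5646,.2026,.190],-13.5)
w=read_camera('wrist')[:,:,::-1];s=read_camera('scene')[:,:,::-1]
s=cv2.resize(s[100:300,180:373],None,fx=2,fy=2,interpolation=cv2.INTER_CUBIC)
w=w[0:400,150:560]
cv2.imwrite('pics/c2.png',np.hstack([w,s]));print(w.shape,s.shape)"
```

```text
t 4.12 pos [0.5619 0.2012 0.1882] yaw -13.4 tilt [-0.003 -0.001 -1.   ] F [ 0.2 -0.4  0. ] w 0.061 | x 0.0039 y 0.0047 z -0.0035 roll 0.0005
(400, 410, 3) (400, 386, 3)
```

View pics/c2.png

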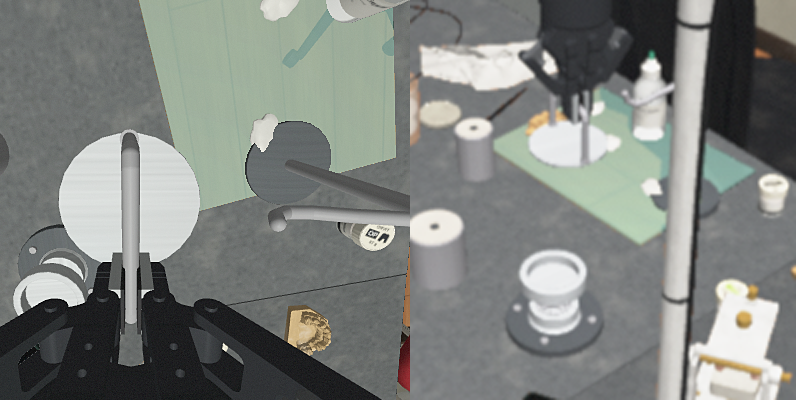

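The cover hangs level and is held off-centre. The bar runs from (280,135) to (281,322) in the wrist frame, the hook tip is at (430,220), and the ring is now uncovered.

```bash
python3 -c "
from h import *
s=bot.read_state()
T=lambda x,y:((x+.5)/3-.5+130,(y+.5)/3-.5+100)
S=lambda x,y:((x+.5)/4-.5+165,(y+.5)/4-.5+120)
W=ray('wrist',(430,220),s)
print(tri(W,ray('top',T(316,203)),ray('scene',S(491,106))),plane('wrist',(430,220),.188,s))
a,b=plane('wrist',(280,138),.2075,s),plane('wrist',(281,322),.2075,s);print(a,b,(a+b)/2,np.linalg.norm(a-b))
# base disc of stand, top face ~10mm
print('base',plane('wrist',(438,162),.008,s), 'postroot',plane('wrist',(438,163),.01,s))
M=R.from_rotvec(s['tcp_rot']).as_matrix()
print(M.T@((a+b)/2-s['tool_pos']))
go([0.5646,.2026,.190],-13.5)
"
```

```text
(array([0.64104319, 0.20848414, 0.18926668]), [np.float64(2.5), np.float64(2.3), np.float64(0.5)]) [0.6442739  0.20804546 0.188     ]
[0.57967744 0.26747568 0.2075    ] [0.55919062 0.18009402 0.2075    ] [0.56943403 0.22378485 0.2075    ] 0.08975111884863142
base [0.73525996 0.18588577 0.008     ] postroot [0.73423834 0.18536668 0.01      ]
[ 0.02357443  0.00164926 -0.01825653]
t 4.22 pos [0.5623 0.2012 0.1893] yaw -13.4 tilt [-0.001 -0.    -1.   ] F [ 0.1 -0.3 -0.3] w 0.065 | x 0.0037 y 0.0038 z -0.0015 roll 0.0003
```

Request:
servo_tool([
  {"hand": 1,"x": 0.002,"y": 0.03,"z": -0.004,"roll": 0},
  {"hand": 1,"x": 0.004,"y": 0.07,"z": -0.004,"roll": 0},
  {"hand": 1,"x": 0.004,"y": 0.11,"z": -0.004,"roll": 0},
  {"hand": 1,"x": 0.004,"y": 0.15,"z": -0.004,"roll": 0},
  {"hand": 1,"x": 0.004,"y": 0.18,"z": -0.004,"roll": 0},
  {"hand": 1,"x": 0.004,"y": 0.19,"z": -0.004,"roll": 0},
  {"hand": 1,"x": 0.004,"y": 0.19,"z": -0.004,"roll": 0},
  {"hand": 1,"x": 0.004,"y": 0.19,"z": -0.004,"roll": 0},
])

```text
time: 4.88
tool_pos: [0.6554, 0.1817, 0.1916]
tcp_rot: [-2.466, -1.946, 0.001]
wrist_force: [-0.5, 0.0, -0.5]
width: 0.066
grip_force: 68.7
```

```bash
python3 -c "
from h import *
go([0.5646,.2026,.190],-13.5)
w=read_camera('wrist')[:,:,::-1];s=read_camera('scene')[:,:,::-1]
s=cv2.resize(s[100:233,230:359],None,fx=3,fy=3,interpolation=cv2.INTER_CUBIC)
w=w[0:399,150:560]
cv2.imwrite('pics/c3.png',np.hstack([w,s]))"
```

```text
t 4.88 pos [0.6554 0.1817 0.1916] yaw -13.4 tilt [-0.001  0.    -1.   ] F [-0.5  0.  -0.5] w 0.066 | x -0.0015 y -0.1864 z 0.0033 roll 0.0003
```

View pics/c3.png

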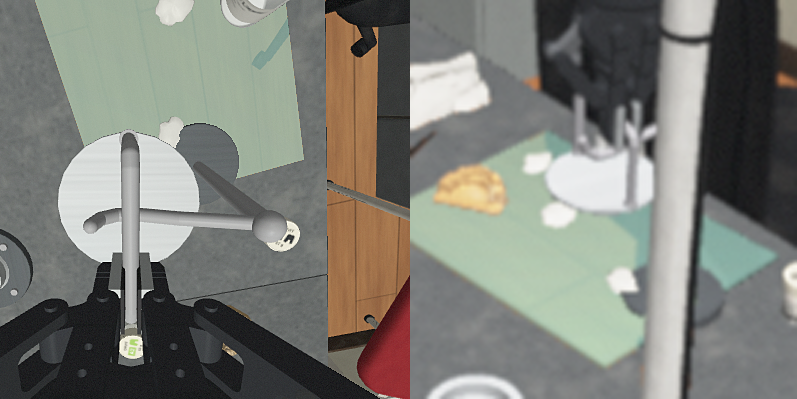

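The hook now passes under the bar: the tip is at (90,225) left of it, the post at (268,228), and the bar is over the seat at column 130. Lowering.

Request:
servo_tool([
  {"hand": 1,"x": 0,"y": 0,"z": 0.02,"roll": 0},
  {"hand": 1,"x": 0,"y": 0,"z": 0.035,"roll": 0},
  {"hand": 1,"x": 0,"y": 0,"z": 0.045,"roll": 0},
  {"hand": 1,"x": 0,"y": 0,"z": 0.052,"roll": 0},
  {"hand": 1,"x": 0,"y": 0,"z": 0.055,"roll": 0},
  {"hand": 1,"x": 0,"y": 0,"z": 0.055,"roll": 0},
])

```text
time: 5.48
tool_pos: [0.6557, 0.1821, 0.163]
tcp_rot: [-2.465, -1.947, 0.002]
wrist_force: [-0.6, 0.3, -0.2]
width: 0.06
grip_force: 68.7
```

Request:
servo_tool([
  {"hand": 1,"x": 0,"y": 0,"z": 0.003,"roll": 0},
  {"hand": 1,"x": 0,"y": 0,"z": 0.006,"roll": 0},
  {"hand": 1,"x": 0,"y": 0,"z": 0.006,"roll": 0},
])

```text
time: 5.73
tool_pos: [0.6563, 0.1821, 0.161]
tcp_rot: [2.466, 1.947, 0.0]
wrist_force: [-0.8, -0.2, -0.6]
width: 0.061
grip_force: 68.7
```

Request:
servo_tool([
  {"hand": 1,"x": 0,"y": 0,"z": 0.002,"roll": 0},
  {"hand": 1,"x": 0,"y": 0,"z": 0.003,"roll": 0},
  {"hand": 1,"x": 0,"y": 0,"z": 0.003,"roll": 0},
  {"hand": 1,"x": 0,"y": 0,"z": 0.003,"roll": 0},
])

```text
time: 6.07
tool_pos: [0.6565, 0.1822, 0.1602]
tcp_rot: [2.465, 1.947, 0.001]
wrist_force: [-1.1, 0.4, 2.1]
width: 0.066
grip_force: 69.0
```

Request:
servo_tool([
  {"hand": 1,"x": 0,"y": 0,"z": 0.002,"roll": 0},
  {"hand": 1,"x": 0,"y": 0,"z": 0.002,"roll": 0},
  {"hand": 1,"x": 0,"y": 0,"z": 0.002,"roll": 0},
])

```text
time: 6.32
tool_pos: [0.6566, 0.1822, 0.1598]
tcp_rot: [2.465, 1.947, 0.002]
wrist_force: [-2.8, -0.5, 4.2]
width: 0.064
grip_force: 69.5
```

Request:
servo_tool([
  {"hand": 0.8,"x": 0,"y": 0,"z": 0,"roll": 0},
  {"hand": 0.7,"x": 0,"y": 0,"z": 0,"roll": 0},
  {"hand": 0.6,"x": 0,"y": 0,"z": 0,"roll": 0},
  {"hand": 0.4,"x": 0,"y": 0,"z": 0,"roll": 0},
  {"hand": 0.2,"x": 0,"y": 0,"z": 0,"roll": 0},
  {"hand": 0.0,"x": 0,"y": 0,"z": 0,"roll": 0},
  {"hand": -0.2,"x": 0,"y": 0,"z": 0,"roll": 0},
  {"hand": -0.2,"x": 0,"y": 0,"z": 0,"roll": 0},
  {"hand": -0.2,"x": 0,"y": 0,"z": 0,"roll": 0},
])

```text
time: 7.07
tool_pos: [0.6562, 0.1821, 0.1585]
tcp_rot: [2.466, 1.947, 0.0]
wrist_force: [0.2, 0.4, -0.3]
width: 0.599
grip_force: 0.0
```

Request:
servo_tool([
  {"hand": -0.2,"x": 0,"y": 0,"z": -0.02,"roll": 0},
  {"hand": -0.2,"x": 0,"y": 0,"z": -0.06,"roll": 0},
  {"hand": -0.2,"x": 0,"y": 0,"z": -0.12,"roll": 0},
  {"hand": -0.2,"x": 0,"y": 0,"z": -0.18,"roll": 0},
  {"hand": -0.2,"x": 0,"y": 0,"z": -0.2,"roll": 0},
  {"hand": -0.2,"x": 0,"y": 0,"z": -0.2,"roll": 0},
])

```text
time: 7.57
tool_pos: [0.6587, 0.1827, 0.2644]
tcp_rot: [2.463, 1.945, 0.013]
wrist_force: [0.7, -0.7, 0.6]
width: 0.601
grip_force: 0.0
```

```bash
python3 -c "
from h import *
go([0.5635,.4155,.26],-13.5)
w=read_camera('wrist')[:,:,::-1];s=read_camera('scene')[:,:,::-1];t=read_camera('top')[:,:,::-1]
f=lambda i,k:cv2.resize(i,None,fx=k,fy=k,interpolation=cv2.INTER_CUBIC)
s=f(s[110:210,240:340],3)
w=w[0:300,100:450]; t=f(t[110:260,130:263],2)[:300]
im=np.hstack([w[:, :],s]);cv2.imwrite('pics/c4.png',im);cv2.imwrite('pics/t4.png',t)"
```

```text
t 7.57 pos [0.6587 0.1827 0.2644] yaw -13.4 tilt [ 0.009  0.002 -1.   ] F [ 0.7 -0.7  0.6] w 0.601 | x 0.4087 y -0.2933 z 0.0080 roll 0.0005
```

View pics/c4.png

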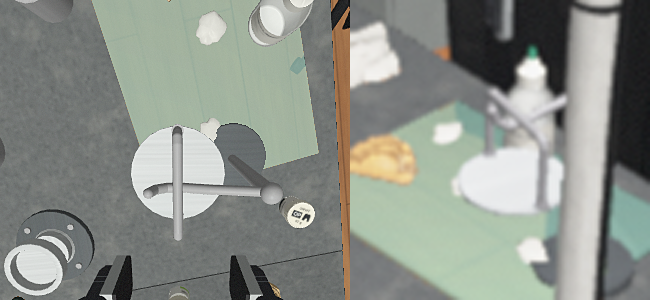

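The cover hangs level on the hook, with the gripper clear above it. On to the narrow flask.

Request:
servo_tool([
  {"hand": -0.2,"x": 0.06,"y": -0.04,"z": 0.01,"roll": -0.02},
  {"hand": -0.5,"x": 0.13,"y": -0.09,"z": 0.01,"roll": -0.05},
  {"hand": -1,"x": 0.2,"y": -0.145,"z": 0.01,"roll": -0.08},
  {"hand": -1,"x": 0.27,"y": -0.195,"z": 0.01,"roll": -0.117},
  {"hand": -1,"x": 0.34,"y": -0.245,"z": 0.01,"roll": -0.117},
  {"hand": -1,"x": 0.39,"y": -0.28,"z": 0.01,"roll": -0.117},
  {"hand": -1,"x": 0.409,"y": -0.293,"z": 0.01,"roll": -0.117},
  {"hand": -1,"x": 0.409,"y": -0.293,"z": 0.01,"roll": -0.117},
  {"hand": -1,"x": 0.409,"y": -0.293,"z": 0.01,"roll": -0.117},
  {"hand": -1,"x": 0.409,"y": -0.293,"z": 0.01,"roll": -0.117},
])

```text
time: 8.55
tool_pos: [0.5611, 0.4135, 0.2518]
tcp_rot: [2.069, 2.364, -0.005]
wrist_force: [0.2, -0.2, -0.5]
width: 0.997
grip_force: 0.0
```

```bash
python3 -c "
from h import *
go([0.5635,.4155,.26],7.6)
cv2.imwrite('pics/w5.png',read_camera('wrist')[:,:,::-1])"
```

```text
t 8.55 pos [0.5611 0.4135 0.2518] yaw 7.6 tilt [-0.002 -0.002 -1.   ] F [ 0.2 -0.2 -0.5] w 0.997 | x 0.0032 y 0.0053 z -0.0164 roll 0.0001
```

View pics/w5.png

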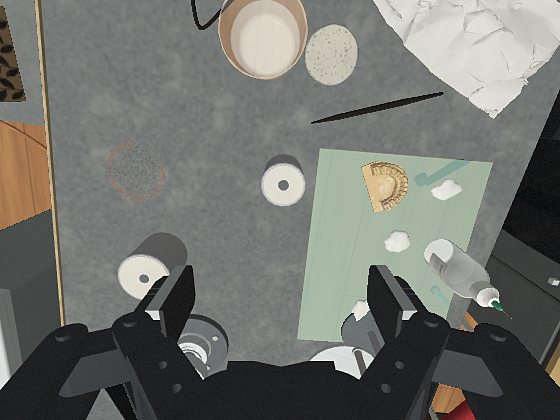

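The flask's top hole is at (284,185). I'll compute the flask position, plus the ring centre from earlier views and a blob fit in the top image.

```bash
python3 -c "
from h import *
s=bot.read_state()
T=lambda x,y:((x+.5)/3-.5+130,(y+.5)/3-.5+100)
S=lambda x,y:((x+.5)/4-.5+165,(y+.5)/4-.5+120)
print('flask',plane('wrist',(284,185),.07,s),tri(ray('wrist',(284,185),s),ray('top',T(51,364)),ray('scene',S(188,176))))
print('ring scene',plane('scene',(251.25,235.25),.078))
s4=dict(tool_pos=np.array([.6587,.1827,.2644]),tcp_rot=np.array([2.463,1.945,.013]))
print('ring w4',plane('wrist',(133,269),.078,s4))
for n,z,roi in(('top',.078,(250,230,70,70)),('scene',.078,(215,210,70,55))):
    im=read_camera(n)[:,:,::-1];x,y,w,h=roi
    g=cv2.cvtColor(im[y:y+h,x:x+w],6);m=(g>150).astype(np.uint8)
    cs=cv2.findContours(m,0,1)[0];c=max(cs,key=cv2.contourArea)
    e=cv2.fitEllipse(cv2.convexHull(c));u=(e[0][0]+x,e[0][1]+y);print(n,u,e[1:],plane(n,u,z))
"
```

```text
flask [0.56636625 0.41276078 0.07      ] (array([0.56362234, 0.41423388, 0.07232066]), [np.float64(2.8), np.float64(2.3), np.float64(0.6)])
ring scene [0.45965124 0.12185889 0.078     ]
ring w4 [0.46017377 0.12062519 0.078     ]
top (281.5220432281494, 262.4252624511719) ((33.530723571777344, 35.006507873535156), 87.52838134765625) [0.45747217 0.12096584 0.078     ]
scene (251.2984390258789, 244.67996978759766) ((37.988746643066406, 43.060340881347656), 179.90609741210938) [0.44083861 0.098414   0.078     ]
```

Request:
servo_tool([
  {"hand": -1,"x": -0.002,"y": 0.009,"z": 0.08,"roll": 0},
  {"hand": -1,"x": -0.002,"y": 0.009,"z": 0.16,"roll": 0},
  {"hand": -1,"x": -0.002,"y": 0.009,"z": 0.22,"roll": 0},
  {"hand": -1,"x": -0.002,"y": 0.009,"z": 0.27,"roll": 0},
  {"hand": -1,"x": -0.002,"y": 0.009,"z": 0.27,"roll": 0},
  {"hand": -1,"x": -0.002,"y": 0.009,"z": 0.27,"roll": 0},
  {"hand": -1,"x": -0.002,"y": 0.009,"z": 0.27,"roll": 0},
])

```text
time: 9.28
tool_pos: [0.5672, 0.4146, 0.1205]
tcp_rot: [2.069, 2.363, 0.004]
wrist_force: [-0.1, 0.8, 0.0]
width: 1.001
grip_force: 0.0
```

```bash
python3 -c "
from h import *
s=bot.read_state();go([.5655,.4132,.028],7.6)
im=read_camera('wrist')[:,:,::-1];cv2.imwrite('pics/w6.png',im)
# flask top centre: expected pixel
c=camera_info('wrist');M=R.from_rotvec(s['tcp_rot']).as_matrix();Tc=c['T_tool_cam']
p=Tc[:3,:3].T@(M.T@(np.array([.5655,.4132,.07])-s['tool_pos'])-Tc[:3,3]);u=p[:2]/p[2]*c['fx']+[c['cx'],c['cy']];print('exp',u)
g=cv2.cvtColor(im,6);x,y=(u-70).astype(int);m=(g[y:y+140,x:x+140]>200).astype(np.uint8)
n,l,st,ce=cv2.connectedComponentsWithStats(m);k=1+st[1:,4].argmax();ct=max(cv2.findContours((l==k).astype(np.uint8),0,1)[0],key=len);e=cv2.fitEllipse(cv2.convexHull(ct));uu=(e[0][0]+x,e[0][1]+y);print(uu,e[1],plane('wrist',uu,.07,s))
"
```

```text
t 9.28 pos [0.5672 0.4146 0.1205] yaw 7.6 tilt [ 0.002  0.001 -1.   ] F [-0.1  0.8  0. ] w 1.001 | x -0.0026 y -0.0042 z 0.1850 roll -0.0001
exp [275.83847723 230.84656606]
(np.float64(274.21292877197266), np.float64(229.6219024658203)) (63.53909683227539, 67.884521484375) [0.56426602 0.41396214 0.07      ]
```

Request:
servo_tool([
  {"hand": -1,"x": 0,"y": -0.0055,"z": 0.05,"roll": 0},
  {"hand": -1,"x": 0,"y": -0.0055,"z": 0.11,"roll": 0},
  {"hand": -1,"x": 0,"y": -0.0055,"z": 0.16,"roll": 0},
  {"hand": -1,"x": 0,"y": -0.0055,"z": 0.185,"roll": 0},
  {"hand": -1,"x": 0,"y": -0.0055,"z": 0.185,"roll": 0},
  {"hand": -1,"x": 0,"y": -0.0055,"z": 0.185,"roll": 0},
  {"hand": -1,"x": 0,"y": -0.0055,"z": 0.185,"roll": 0},
])

```text
time: 9.92
tool_pos: [0.5649, 0.4155, 0.0289]
tcp_rot: [2.068, 2.364, 0.007]
wrist_force: [1.7, -0.0, 0.2]
width: 1.002
grip_force: 0.0
```

Request:
servo_tool([
  {"hand": 1,"x": 0,"y": 0,"z": 0,"roll": 0},
  {"hand": 1,"x": 0,"y": 0,"z": 0,"roll": 0},
  {"hand": 1,"x": 0,"y": 0,"z": 0,"roll": 0},
  {"hand": 1,"x": 0,"y": 0,"z": 0,"roll": 0},
  {"hand": 1,"x": 0,"y": 0,"z": 0,"roll": 0},
  {"hand": 1,"x": 0,"y": 0,"z": 0,"roll": 0},
  {"hand": 1,"x": 0,"y": 0,"z": 0,"roll": 0},
  {"hand": 1,"x": 0,"y": 0,"z": 0,"roll": 0},
], grip_force=80)

```text
time: 10.58
tool_pos: [0.5641, 0.4151, 0.028]
tcp_rot: [2.068, 2.364, 0.004]
wrist_force: [-1.1, 0.2, 6.4]
width: 0.568
grip_force: 83.3
```

Request:
servo_tool([
  {"hand": 1,"x": 0,"y": 0,"z": -0.04,"roll": 0},
  {"hand": 1,"x": 0,"y": 0,"z": -0.1,"roll": 0},
  {"hand": 1,"x": 0,"y": 0,"z": -0.17,"roll": 0},
  {"hand": 1,"x": 0,"y": 0,"z": -0.22,"roll": 0},
  {"hand": 1,"x": 0,"y": 0,"z": -0.24,"roll": 0},
  {"hand": 1,"x": 0,"y": 0,"z": -0.24,"roll": 0},
  {"hand": 1,"x": 0,"y": 0,"z": -0.24,"roll": 0},
])

```text
time: 11.17
tool_pos: [0.5625, 0.4139, 0.1451]
tcp_rot: [-2.068, -2.365, 0.001]
wrist_force: [-0.6, 0.3, -3.6]
width: 0.567
grip_force: 83.3
```

```bash
python3 -c "
from h import *
go([.460,.1212,.148],3)"
```

```text
t 11.17 pos [0.5625 0.4139 0.1451] yaw 7.7 tilt [-0.001 -0.001 -1.   ] F [-0.6  0.3 -3.6] w 0.567 | x -0.5529 y -0.2811 z -0.0053 roll 0.0258
```

Request:
servo_tool([
  {"hand": 1,"x": -0.04,"y": -0.02,"z": 0,"roll": 0},
  {"hand": 1,"x": -0.1,"y": -0.051,"z": 0,"roll": 0},
  {"hand": 1,"x": -0.17,"y": -0.086,"z": 0,"roll": 0},
  {"hand": 1,"x": -0.24,"y": -0.122,"z": 0,"roll": 0},
  {"hand": 1,"x": -0.31,"y": -0.158,"z": 0,"roll": 0},
  {"hand": 1,"x": -0.38,"y": -0.193,"z": 0,"roll": 0},
  {"hand": 1,"x": -0.45,"y": -0.229,"z": 0,"roll": 0},
  {"hand": 1,"x": -0.51,"y": -0.259,"z": 0,"roll": 0},
  {"hand": 1,"x": -0.54,"y": -0.275,"z": 0,"roll": 0},
  {"hand": 1,"x": -0.553,"y": -0.281,"z": 0,"roll": 0},
])

```text
time: 12.0
tool_pos: [0.4566, 0.1186, 0.1425]
tcp_rot: [-2.068, -2.36, 0.01]
wrist_force: [-0.2, 0.9, -3.4]
width: 0.563
grip_force: 83.5
```

Request:
servo_tool([
  {"hand": 1,"x": 0,"y": 0,"z": 0,"roll": 0},
  {"hand": 1,"x": 0,"y": 0,"z": 0,"roll": 0},
  {"hand": 1,"x": 0,"y": 0,"z": 0,"roll": 0},
])

```text
time: 12.25
tool_pos: [0.4607, 0.1223, 0.1453]
tcp_rot: [-2.067, -2.365, 0.001]
wrist_force: [0.8, -0.6, -2.2]
width: 0.56
grip_force: 83.5
```

```bash
python3 -c "
from h import *
go([.460,.1222,.120],7.7)
s=bot.read_state()
f=lambda i,k:cv2.resize(i,None,fx=k,fy=k,interpolation=cv2.INTER_CUBIC)
w=read_camera('wrist')[:,:,::-1];t=read_camera('scene')[:,:,::-1]
cv2.imwrite('pics/c7.png',np.hstack([f(w[150:350,180:380],2),f(t[180:280,200:300],4)]))"
```

```text
t 12.25 pos [0.4607 0.1223 0.1453] yaw 7.7 tilt [-0.001  0.    -1.   ] F [ 0.8 -0.6 -2.2] w 0.56 | x -0.0001 y -0.0013 z 0.0506 roll -0.0001
```

View pics/c7.png

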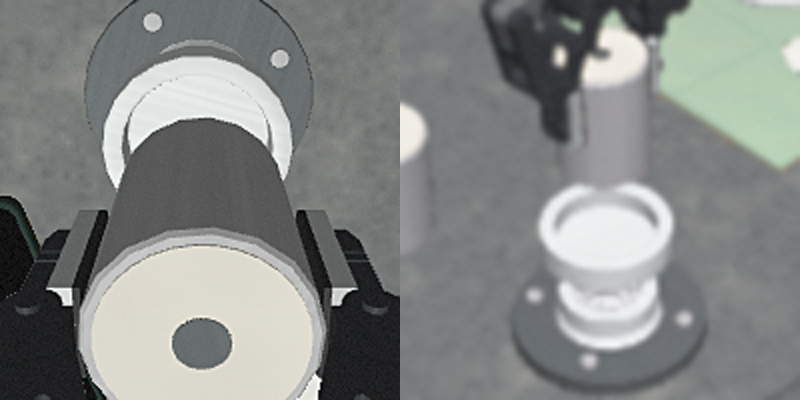

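The flask is over the ring. Wrist crop: rim outer edges at columns 105 and 292, far outer edge row 56, bore columns 127 and 270, far bore edge row 75, flask hole (202,343).

```bash
python3 -c "
from h import *
s=bot.read_state();M=R.from_rotvec(s['tcp_rot']).as_matrix()
W=lambda x,y:((x+.5)/2-.5+180,(y+.5)/2-.5+150)
f=lambda p:((M.T@(p-s['tool_pos']))*1000).round(1)
q=lambda uv,z:f(plane('wrist',W(*uv),z,s))
print('tool frame mm: outer far',q((198,56),.078),'-> centre x',q((198,56),.078)[0]-36,'bore far',q((198,75),.078)[0]-28)
print('sides',q((105,145),.078),q((292,145),.078),q((127,130),.078),q((270,130),.078))
print('flask',q((202,343),.0+s['tool_pos'][2]+.042))
"
```

```text
tool frame mm: outer far [32.5  0.  67.8] -> centre x -3.5 bore far -2.3999999999999986
sides [ -1.4 -34.9  67.8] [-1.4 35.2 67.7] [  4.5 -26.4  67.8] [ 4.5 26.7 67.7]
flask [ -2.3   1.4 -42. ]
```

Request:
servo_tool([
  {"hand": 1,"x": -0.001,"y": -0.0015,"z": 0.03,"roll": 0},
  {"hand": 1,"x": -0.001,"y": -0.0015,"z": 0.06,"roll": 0},
  {"hand": 1,"x": -0.001,"y": -0.0015,"z": 0.07,"roll": 0},
  {"hand": 1,"x": -0.001,"y": -0.0015,"z": 0.075,"roll": 0},
  {"hand": 1,"x": -0.001,"y": -0.0015,"z": 0.08,"roll": 0},
  {"hand": 1,"x": -0.001,"y": -0.0015,"z": 0.085,"roll": 0},
  {"hand": 1,"x": -0.001,"y": -0.0015,"z": 0.085,"roll": 0},
])

```text
time: 12.93
tool_pos: [0.4602, 0.1211, 0.1037]
tcp_rot: [2.068, 2.365, 0.001]
wrist_force: [-0.5, -0.6, -2.9]
width: 0.567
grip_force: 83.5
```

Request:
servo_tool([
  {"hand": 1,"x": 0,"y": 0,"z": 0.006,"roll": 0},
  {"hand": 1,"x": 0,"y": 0,"z": 0.012,"roll": 0},
  {"hand": 1,"x": 0,"y": 0,"z": 0.018,"roll": 0},
  {"hand": 1,"x": 0,"y": 0,"z": 0.018,"roll": 0},
  {"hand": 1,"x": 0,"y": 0,"z": 0.018,"roll": 0},
])

```text
time: 13.35
tool_pos: [0.4596, 0.1208, 0.0943]
tcp_rot: [-2.068, -2.364, 0.001]
wrist_force: [0.3, 0.4, -3.0]
width: 0.566
grip_force: 83.5
```

Request:
servo_tool([
  {"hand": 1,"x": 0,"y": 0,"z": 0.005,"roll": 0},
  {"hand": 1,"x": 0,"y": 0,"z": 0.01,"roll": 0},
  {"hand": 1,"x": 0,"y": 0,"z": 0.015,"roll": 0},
  {"hand": 1,"x": 0,"y": 0,"z": 0.02,"roll": 0},
  {"hand": 1,"x": 0,"y": 0,"z": 0.02,"roll": 0},
  {"hand": 1,"x": 0,"y": 0,"z": 0.02,"roll": 0},
])

```text
time: 13.85
tool_pos: [0.4603, 0.1209, 0.085]
tcp_rot: [2.068, 2.364, 0.001]
wrist_force: [-1.4, -0.2, 3.7]
width: 0.567
grip_force: 84.1
```

Request:
servo_tool([
  {"hand": 1,"x": 0,"y": 0,"z": 0.006,"roll": 0},
  {"hand": 1,"x": 0,"y": 0,"z": 0.012,"roll": 0},
  {"hand": 1,"x": 0,"y": 0,"z": 0.018,"roll": 0},
  {"hand": 1,"x": 0,"y": 0,"z": 0.024,"roll": 0},
  {"hand": 1,"x": 0,"y": 0,"z": 0.028,"roll": 0},
  {"hand": 1,"x": 0,"y": 0,"z": 0.028,"roll": 0},
  {"hand": 1,"x": 0,"y": 0,"z": 0.028,"roll": 0},
])

```text
time: 14.43
tool_pos: [0.4605, 0.121, 0.0714]
tcp_rot: [2.068, 2.364, 0.001]
wrist_force: [-1.8, -1.2, 7.5]
width: 0.57
grip_force: 84.3
```

Request:
servo_tool([
  {"hand": 1,"x": 0,"y": 0,"z": 0.004,"roll": 0},
  {"hand": 1,"x": 0,"y": 0,"z": 0.008,"roll": 0},
  {"hand": 1,"x": 0,"y": 0,"z": 0.011,"roll": 0},
  {"hand": 1,"x": 0,"y": 0,"z": 0.011,"roll": 0},
  {"hand": 1,"x": 0,"y": 0,"z": 0.011,"roll": 0},
])

```text
time: 14.85
tool_pos: [0.4605, 0.121, 0.0662]
tcp_rot: [2.068, 2.364, 0.001]
wrist_force: [-2.1, -1.7, 8.9]
width: 0.565
grip_force: 84.5
```

Request:
servo_tool([
  {"hand": 1,"x": 0,"y": 0,"z": 0.002,"roll": 0},
  {"hand": 1,"x": 0,"y": 0,"z": 0.004,"roll": 0},
  {"hand": 1,"x": 0,"y": 0,"z": 0.004,"roll": 0},
  {"hand": 1,"x": 0,"y": 0,"z": 0.004,"roll": 0},
])

```text
time: 15.18
tool_pos: [0.4606, 0.121, 0.0653]
tcp_rot: [2.068, 2.364, 0.001]
wrist_force: [-7.3, -1.8, 16.5]
width: 0.566
grip_force: 85.6
```

Request:
servo_tool([
  {"hand": 1,"x": 0,"y": 0,"z": 0.001,"roll": 0},
  {"hand": 1,"x": 0,"y": 0,"z": 0.001,"roll": 0},
  {"hand": 1,"x": 0,"y": 0,"z": 0.001,"roll": 0},
  {"hand": 1,"x": 0,"y": 0,"z": 0.001,"roll": 0},
  {"hand": 1,"x": 0,"y": 0,"z": 0.001,"roll": 0},
  {"hand": 1,"x": 0,"y": 0,"z": 0.001,"roll": 0},
])

```text
time: 15.68
tool_pos: [0.4606, 0.121, 0.0652]
tcp_rot: [2.068, 2.364, 0.001]
wrist_force: [-7.1, -1.7, 21.5]
width: 0.572
grip_force: 85.9
```

```bash
python3 -c "
from h import *
print(ticket.finish_job())"
```

```text
the job is handed in; nothing more can be done
None
```

The job is handed in at about 16 s: the cover hangs by its bail on the stand's hook, and the narrow flask stands in the ring, held down against the stop with about 21 N; I didn't look at the cover again after seeing it hang level.

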